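Brake lever stop check on an e-scooter handlebar

TASK

A new brake lever has been fitted beside the left grip of the e-scooter handlebar in the vice; check that it stops short of the bar. Lay the backs of the fingers on the front of the lever blade, press it in towards the grip until it comes up firmly against its stop, without forcing it, and hold it there for two seconds; then ease it back out with the fingers, not letting it snap, and move clear. Touch nothing but the lever: no pinching it, no finger behind the blade and none on the grip, the bar, the throttle or the vice, and leave the things on the bench where they are.

Things in the scene. Friction and masses are not known exactly. Their poses are not given: they have to be found in the camera images.
- vise: Blue bench vice with 100 mm wide jaws, bolted to the bench; jaw tops 153 mm above the bench. Origin under the middle of the jaw gap, at bench height; z up, x level across the jaws pointing away from the screw handle. Its screw and handle reach 170 mm to -x, its anvil 110 mm to +x.
- handlebar: Aluminium e-scooter handlebar, 526 mm long, 25 mm thick, level in the vice jaws. Origin mid-length on its axis, 130 to 146 mm up; y along it to its left end (the robot's left), x level, forward (away from the robot, the lever's side). Black grips, 36 mm thick at most, at y = 130 to 263 mm both sides. Bell, round display and thumb throttle at y = -94 to -146 mm, up to 40 mm above the axis.
- brake_mount: Brake lever unit: black clamp around the bar just inside the left grip, with the aluminium lever it carries. Origin on the bar's axis, level with the lever's pivot; axes as the handlebar's. The clamp is 24 mm wide along the bar and 36 mm high, and reaches 39 mm forward.
- lever_pivot (a point): Hinge of the brake lever, 34 mm forward of the bar's axis and level with it, in the black clamp just inside the left grip. Axes as the handlebar's: z is the hinge axis (up), x forward, y along the bar to the left.
- blade_front (a point): Point on the front face of the aluminium lever blade, mid-height; released, 80 mm left and 40 mm forward of the pivot. Moves with the blade: x out of the face, away from the bar, y to the free end, z up (released: the bar's axes). Blade 16 mm high, 12 thick, straight from y -35 to +15 mm, then a ball end, 17 thick, at y 32, x 5. In front and below only loose things under 45 mm tall.
- brake_lever (a joint): Angle of the brake lever (rad): 0 released, growing as the blade is pressed in towards the bar (counter-clockwise from above, about lever_pivot), 0.32 at its stop, where the blade still clears the grip by about 15 mm. Return spring: at blade_front about 3 N at first, 10 N just before the stop, then solid. Let go, it snaps back.
- lever_back: Narrow rib along the back of the blade (the side facing the grip), 9 mm high, 5 mm thick; part of the lever, not to be touched. Origin at the pivot.
- throttle (a joint): Angle of the thumb throttle's small paddle on the right side of the bar (rad), 0 released, sprung. Not to be touched.
- spray_can_mid (a point): Mid-height of a loose standing spray can, 52 mm thick, 165 mm tall, on the bench to the left of the handlebar.
- grease_jar_mid (a point): Mid-height of a loose jar of grease with a black lid, 60 mm thick, 65 mm tall, on the bench to the left of the handlebar.
- multimeter_mid (a point): Centre of a loose multimeter lying on the bench beyond the vice, 150 x 78 x 34 mm, its dial 9 mm proud.
- screwdriver: A loose screwdriver lying on the bench, near the robot, to the left of the vice.

How it is judged:
By the outcome, as a careful person would: the job done as asked, in the order asked, and still so for the second after the job is handed in, with the robot touching nothing.
It also fails if it takes over 42 s, if anything falls off the work surface, if the arm or the gripper's body presses on something with over 40 N, if the wrist force passes 120 N, or if a joint passes its speed limit or range.

ROBOT

A 6-joint arm with a two-finger parallel gripper is mounted at the origin on the work surface. World frame = base frame: x ahead of the robot, y to its left, z up, the work surface at z = 0. Lengths are in mm, angles in degrees, forces in N, time in s.
With the tool pointing down it reaches from about 350 to 850 mm from the base axis. Payload 8.1 kg.
Tool frame: the origin (TCP) lies midway between the tips of the shut fingers; the grasp point (between the pads) lies 19 mm behind it (hold_point_z is the distance from the TCP to the grasp point, in mm); z points along the fingers, y is the direction in which the jaws open and shut (so a half turn about z gives the same grasp; the last joint's range is limited). The gripper opens to 85 mm and grips with 20 to 120 N. Pads are 22 mm wide; open, the fingers measure 114 mm over their backs; the gripper's body (76 mm by 85 mm) begins 54 mm behind the grasp point. The pads swing forward as they close: fully open they stand 13 mm farther back than shut.
Start: joints at [-77.487, 7.471, 85.268, -0, 87.261, -4.893], TCP at [179.509, -572.522, 210.292] pointing down, gripper open.
Joint ranges: [-169.43, 169.43], [-51.17, 129.36], [1.28, 143.12], [-76.62, 256.62], [0, 156.53], [-152.29, 152.29]. Speed limits (degrees/s): [136.94, 136.94, 159.86, 180, 180, 180].

INTERFACE

Orientations are given as [roll, pitch, yaw] about the fixed x, y, z axes, in that order (R = Rz(yaw) Ry(pitch) Rx(roll)).
In Python, from bench import sense, snapshot, camera_params, hand_in, hold_point_z gives the robot as it stands.
- The arm moves only by the tool servo_tool, never from a script. Its argument "motion" is a list of rows, each a list of 7 numbers: the finger opening in mm, from 0 to 85.4, then the shift along the tool's x, y, z in mm, then the turn, a rotation vector about the tool's x, y, z in rad. A call has 1 to 10 rows; each row shifts and turns the pose as measured when the row begins, along the tool's axes as they then stand; what a row does not reach is not made up. A row lasts 1/10 s, in which the tool goes at most 50 mm and 8.59 degrees, less where a joint would pass 70% of its speed; a pose out of reach is approached as far as the arm can. A call with a gripper value outside its range is refused whole. The fingers move at their own pace and stop on an object; "force" is the grip in N (left out, the last holds). Time passes only in rows, so rows that do not move let the fingers close. It gives the time, the measured TCP pose, the force and the opening at its end, in the units of the state.
- sense(): the state, without advancing time (a new reading comes with each control period).
- snapshot(name): name is "side" or "top"; returns the picture (384x512x3 uint8, blue, green, red); there is no depth.
- camera_params(name): a dict with "fx", "fy", "cx", "cy" (pixels), "R" (3x3) and "t" (3): a world point X has camera coordinates R X + t. Camera axes: x right, y down, z forward; pixel columns grow to the right and rows downward; lengths in mm; the calibration is good to about 2 mm. A picture is of the moment at which its call begins. camera_params takes no time and is no camera call.
- hand_in(): hands the job in, once; it reports no verdict.
The state is a dict: "time": time; "joint_pos": joint angles; "qd": joint speeds; "joint_efforts": joint torques, N m; "tool_pos": TCP position; "tcp_rot": TCP orientation; "ft_force": force on the tool from outside, world axes, zero at the start; "wrist_torque": the same for the moment, N m; "finger_gap": finger opening in mm.
Only numpy, scipy, OpenCV 4.12 (cv2) and the standard library are available. Lean on these libraries where they do the work, as an engineer would, in place of code of your own. Each camera call takes 0.05 s, during which the arm holds its last target. There are 200 camera calls.

## Working session

There is one attempt and no reset: what is moved stays moved. The work goes in short steps, Python scripts to look and compute and a tool call to move; the robot and the scene stay as the last step left them, time stands still between calls to the robot, and variables do not carry over. Pictures are saved under pics/ and viewed, about 8 in all and at most 12, crops included, and the job is handed in when it is done.

Besides the shell and the picture viewer there is one more tool, called after "Call:" by a JSON object that holds its "method" and its "body", one argument or row to a line. servo_tool: Moves the arm, as the interface text tells. Its arguments: {"type":"object","properties":{"motion":{"type":"array"},"force":{"type":"number"}},"required":["motion"]}

```bash
mkdir -p pics
python3 - <<'E'
from bench import *
import cv2,numpy as np
for n in("side","top"):
    cv2.imwrite(f"pics/{n}0.png",snapshot(n)); p=camera_params(n); print(n,{k:np.round(v,4).tolist() for k,v in p.items()})
print(sense())
E
```

```text
side {'fx': 409.5315, 'fy': 409.5315, 'cx': 250.864, 'cy': 186.28, 'R': [[-0.8118, -0.584, 0.0011], [-0.4511, 0.6258, -0.6363], [0.3709, -0.517, -0.7714]], 't': [506.7016, 289.8272, 1084.0107]}
top {'fx': 368.6942, 'fy': 368.6942, 'cx': 256.3649, 'cy': 189.3588, 'R': [[-0.0209, -0.9996, 0.018], [-0.9908, 0.0183, -0.134], [0.1336, -0.0207, -0.9908]], 't': [61.0974, 586.0159, 1073.49]}
{'time': 0.1, 'joint_pos': array([-7.74866456e+01,  7.50989722e+00,  8.53245299e+01,  1.08233645e-03,
        8.72602912e+01, -4.89134316e+00]), 'qd': array([-0.03184553,  0.01535918, -0.20409362,  0.04441902,  0.07160325,
        0.01293812]), 'joint_efforts': array([ 1.78765324e-03, -5.70946276e+01, -5.01942945e+01, -9.59006093e-05,
        7.99911650e-03,  3.25895513e-06]), 'tool_pos': array([ 179.40173255, -571.99651309,  209.34427926]), 'tcp_rot': array([-1.79905719e+02, -9.15335288e-03,  1.74046374e+01]), 'ft_force': array([0.83829294, 0.27506116, 0.62810942]), 'wrist_torque': array([-0.0178684 , -0.00745301,  0.00831318]), 'finger_gap': 85.14110805512625}
```

View pics/side0.png

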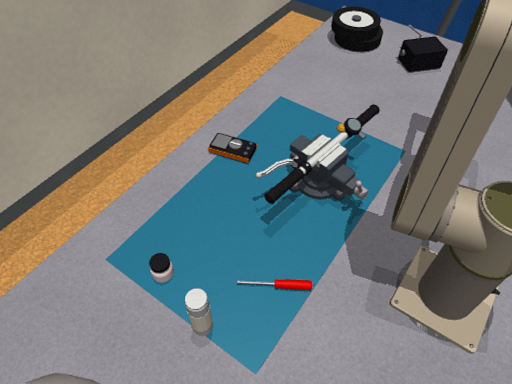

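View pics/top0.png

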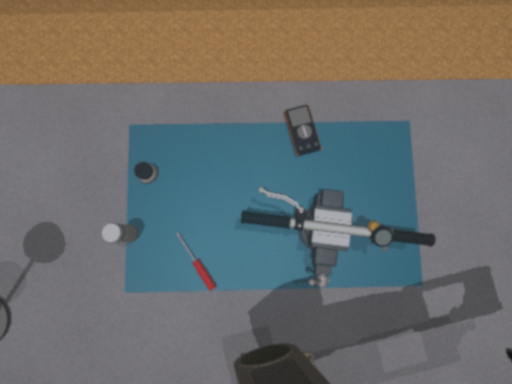

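Side: lever ball end is at about (260,175) and the left grip end at (270,194). Top: ball is at about (262,190), grip end (243,217) and right end (433,240). I'll enlarge both views for precision.

Run:
```python
import cv2,numpy as np
a=cv2.imread("pics/top0.png")[175:255,235:345]; b=cv2.imread("pics/side0.png")[130:210,250:360]
f=lambda i:cv2.resize(i,None,fx=7,fy=7,interpolation=cv2.INTER_CUBIC)
def g(i,x0,y0):
    i=f(i)
    for k in range(0,110,10): cv2.putText(i,str(x0+k),(k*7,8),0,.33,(0,255,255)); cv2.line(i,(k*7,8),(k*7,14),(0,255,255))
    for k in range(0,80,10): cv2.putText(i,str(y0+k),(0,k*7+4),0,.33,(0,255,255))
    return i
cv2.imwrite("pics/t1.png",g(a,235,175)); cv2.imwrite("pics/s1.png",g(b,250,130))
```

```text
(no output)
```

View pics/t1.png

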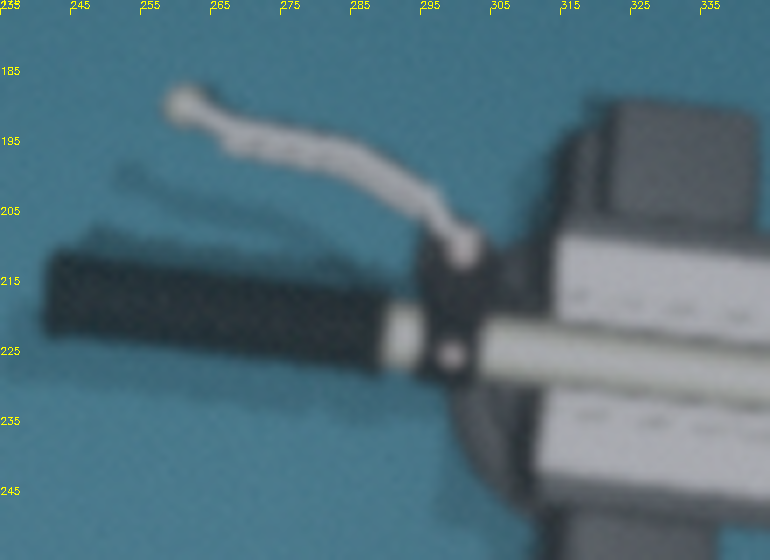

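View pics/s1.png

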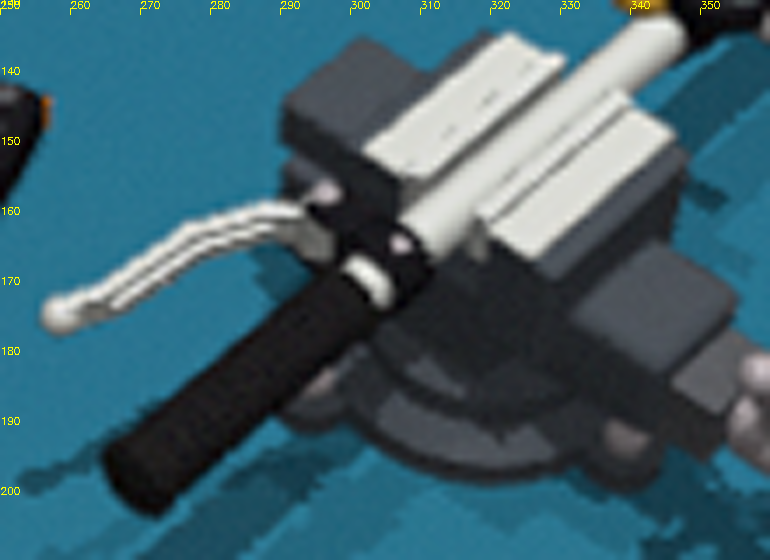

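```bash
cat > fit.py <<'E'
from bench import *
import numpy as np
from scipy.optimize import least_squares
P={n:camera_params(n) for n in("top","side")}
def proj(n,X):
    p=P[n];c=p["R"]@X+p["t"];return np.array([p["fx"]*c[0]/c[2]+p["cx"],p["fy"]*c[1]/c[2]+p["cy"]])
obs=[("top","ball",260.9,189.6),("side","ball",258.1,174.3),("top","L",241.2,216.6),("side","L",268.9,199.1),
("top","R",433.5,240.3),("top","piv",300.9,210),("side","piv",296.0,157.0)]
def pts(v):
    x,y,z,a,m=v;c,s=np.cos(a),np.sin(a);T=lambda q:np.array([x+c*q[0]-s*q[1],y+s*q[0]+c*q[1],z+q[2]])
    return dict(ball=T((79,m+112,0)),L=T((0,263,0)),R=T((0,-263,0)),piv=T((34,m,19)),bf=T((74,m+80,0)),pivot=T((34,m,0)))
if __name__=="__main__":
    r=lambda v:np.concatenate([proj(n,pts(v)[k])-[u,w] for n,k,u,w in obs])
    s=least_squares(r,[500,-100,138,0.1,112],loss="soft_l1")
    print(s.x.round(3),np.degrees(s.x[3]));print(r(s.x).reshape(-1,2).round(1));print({k:q.round(1).tolist() for k,q in pts(s.x).items()})
    # independent ball triangulation
    t=least_squares(lambda X:np.r_[proj("top",X)-obs[0][2:],proj("side",X)-obs[1][2:]],[550,0,138]);print(t.x,t.fun)
E
python3 fit.py
```

```text
[ 4.62623e+02 -1.66019e+02  1.41250e+02 -1.41000e-01  1.06059e+02] -8.079080345737827
[[ 0.2  0.3]
 [-0.1  0.2]
 [-0.   0. ]
 [-1.  -0.4]
 [ 0.3 -0.2]
 [ 0.1  0.6]
 [-0.1  0.3]]
{'ball': [571.5, 38.8, 141.2], 'L': [499.6, 94.4, 141.2], 'R': [425.7, -426.4, 141.2], 'piv': [511.2, -65.8, 160.2], 'bf': [562.0, 7.8, 141.2], 'pivot': [511.2, -65.8, 141.2]}
[571.71743821  39.02351879 142.38307283] [ 0.10392311  0.19277108 -0.22447165 -0.0403292 ]
```

The fit agrees to within 1 px, and the bar height of 141 is in range. blade_front is at (562, 8, 141) with bar yaw -8.1°. The fingers will be shut and pointing down at yaw 81.9°, with tool y along the blade's outward normal. First I lift and turn.

Call:
{"method": "servo_tool", "body": {
  "motion": [
    [0, 0, 0, -10, 0, 0, -0.08],
    [0, 0, 0, -15, 0, 0, -0.14],
    [0, 0, 0, -15, 0, 0, -0.14],
    [0, 0, 0, -15, 0, 0, -0.14],
    [0, 0, 0, -15, 0, 0, -0.14],
    [0, 0, 0, -15, 0, 0, -0.14],
    [0, 0, 0, -15, 0, 0, -0.14],
    [0, 0, 0, -15, 0, 0, -0.14],
    [0, 0, 0, -10, 0, 0, -0.08],
    [0, 0, 0, 0, 0, 0, 0]
  ],
  "force": 20
}}

```text
time: 1.1
tool_pos: [178.8, -569.3, 331.5]
tcp_rot: [-179.7, -0.8, 85.4]
ft_force: [-0.6, -0.5, 0.4]
finger_gap: 0.2
```

```bash
cat > d.py <<'E'
import sys,numpy as np
from bench import sense
from scipy.spatial.transform import Rotation as Ro
# args: f (TCP ahead of blade_front along normal), s (along blade), z, theta of lever
f,s,z,th=map(float,sys.argv[1:5])
a=np.radians(-8.08);rot=lambda t:np.array([[np.cos(t),-np.sin(t)],[np.sin(t),np.cos(t)]])
xy=np.array([511.2,-65.8])+rot(a+th)@np.array([40+f,80+s])
S=sense();R=Ro.from_euler("xyz",S["tcp_rot"],degrees=True);T=Ro.from_euler("xyz",[180,0,90+np.degrees(a+th)],degrees=True)
print("t",S["time"],"pos",S["tool_pos"].round(1),S["tcp_rot"].round(2),"F",S["ft_force"].round(2),"gap",round(S["finger_gap"],1),"target",xy.round(1))
loc=rot(a).T@(S["tool_pos"][:2]-[511.2,-65.8]);print("bar-frame rel pivot",loc.round(1))
print("tool shift",R.inv().apply(np.r_[xy,z]-S["tool_pos"]).round(1),"turn",(R.inv()*T).as_rotvec().round(4))
E
python3 d.py 45 0 300 0
```

```text
t 1.1 pos [ 178.8 -569.3  331.5] [-179.74   -0.85   85.39] F [-0.63 -0.5   0.36] gap 0.2 target [606.6   1.5]
bar-frame rel pivot [-258.3 -545.2]
tool shift [602.7 380.8  38.7] turn [-0.005  -0.0147  0.0607]
```

Call:
{"method": "servo_tool", "body": {
  "motion": [
    [0, 15, 10, 0, 0, 0, 0.02],
    [0, 30, 19, 0, 0, 0, 0.02],
    [0, 35, 22, 0, 0, 0, 0.02],
    [0, 35, 22, 0, 0, 0, 0],
    [0, 35, 22, 0, 0, 0, 0],
    [0, 35, 22, 0, 0, 0, 0],
    [0, 35, 22, 0, 0, 0, 0],
    [0, 35, 22, 0, 0, 0, 0],
    [0, 35, 22, 0, 0, 0, 0],
    [0, 35, 22, 0, 0, 0, 0]
  ]
}}

```text
time: 2.1
tool_pos: [432.7, -269.0, 323.1]
tcp_rot: [-179.1, -1.4, 79.5]
ft_force: [0.5, -0.7, 0.6]
finger_gap: 0.0
```

```bash
python3 d.py 45 0 300 0
```

```text
t 2.1 pos [ 432.7 -269.   323.1] [-179.08   -1.4    79.5 ] F [ 0.49 -0.74  0.58] gap 0.0 target [606.6   1.5]
bar-frame rel pivot [ -49.2 -212.2]
tool shift [296.9 122.2  28.4] turn [-0.0156 -0.0247 -0.0421]
```

Call:
{"method": "servo_tool", "body": {
  "motion": [
    [0, 33, 14, 2, 0, 0, -0.01],
    [0, 33, 14, 2, 0, 0, -0.01],
    [0, 33, 14, 2, 0, 0, -0.01],
    [0, 33, 14, 2, 0, 0, 0],
    [0, 33, 14, 2, 0, 0, 0],
    [0, 33, 14, 2, 0, 0, 0],
    [0, 33, 14, 2, 0, 0, 0],
    [0, 30, 12, 2, 0, 0, 0],
    [0, 15, 8, 2, 0, 0, 0],
    [0, 0, 0, 0, 0, 0, 0]
  ]
}}

```text
time: 3.1
tool_pos: [599.3, 1.1, 296.4]
tcp_rot: [-178.2, -1.5, 80.0]
ft_force: [0.2, -0.7, -0.2]
finger_gap: -0.0
```

```bash
python3 d.py 45 0 300 0
```

```text
t 3.1 pos [599.3   1.1 296.4] [-178.23   -1.52   79.95] F [ 0.2  -0.72 -0.21] gap -0.0 target [606.6   1.5]
bar-frame rel pivot [77.8 78.6]
tool shift [ 1.8  7.  -3.8] turn [-0.0304 -0.0271 -0.0339]
```

Call:
{"method": "servo_tool", "body": {
  "motion": [
    [0, 2, 8, 0, -0.03, -0.027, -0.034],
    [0, 0, 0, 12, 0, 0, 0],
    [0, 0, 0, 20, 0, 0, 0],
    [0, 0, 0, 20, 0, 0, 0],
    [0, 0, 0, 20, 0, 0, 0],
    [0, 0, 0, 20, 0, 0, 0],
    [0, 0, 0, 15, 0, 0, 0],
    [0, 0, 0, 8, 0, 0, 0],
    [0, 0, 0, 0, 0, 0, 0]
  ]
}}

```text
time: 4.0
tool_pos: [604.7, -8.0, 172.8]
tcp_rot: [179.8, 0.4, 81.5]
ft_force: [-0.3, 0.7, 0.4]
finger_gap: 0.4
```

```bash
python3 d.py 45 0 127 0
```

```text
t 4.0 pos [604.7  -8.  172.8] [179.85   0.41  81.5 ] F [-0.32  0.75  0.36] gap 0.4 target [606.6   1.5]
bar-frame rel pivot [84.5 70.4]
tool shift [10.   0.3 45.8] turn [ 0.0027  0.0072 -0.0074]
```

Call:
{"method": "servo_tool", "body": {
  "motion": [
    [0, 5, 0, 5, 0.003, 0.007, -0.007],
    [0, 5, 0, 10, 0, 0, 0],
    [0, 0, 0, 12, 0, 0, 0],
    [0, 0, 0, 12, 0, 0, 0],
    [0, 0, 0, 5, 0, 0, 0],
    [0, 0, 0, 0, 0, 0, 0]
  ]
}}

```text
time: 4.6
tool_pos: [608.0, 2.7, 127.5]
tcp_rot: [179.8, -0.0, 81.9]
ft_force: [-0.6, -0.6, -0.3]
finger_gap: -0.1
```

```bash
python3 - <<'E'
from bench import *
import cv2,numpy as np
f=lambda i:cv2.resize(i,None,fx=5,fy=5,interpolation=cv2.INTER_CUBIC)
a=snapshot("top")[160:260,230:310];b=snapshot("side")[110:210,235:315]
cv2.imwrite("pics/c2.png",np.hstack([f(a),f(b)]))
E
python3 d.py 20 0 127 0
```

```text
t 4.7 pos [608.4   2.6 128.5] [ 1.7974e+02 -4.0000e-02  8.1940e+01] F [ 0.21 -0.6  -0.95] gap 0.0 target [581.8   5. ]
bar-frame rel pivot [86.6 81.3]
tool shift [ -1.3 -26.6   1.4] turn [ 0.0046 -0.0007  0.0003]
```

View pics/c2.png

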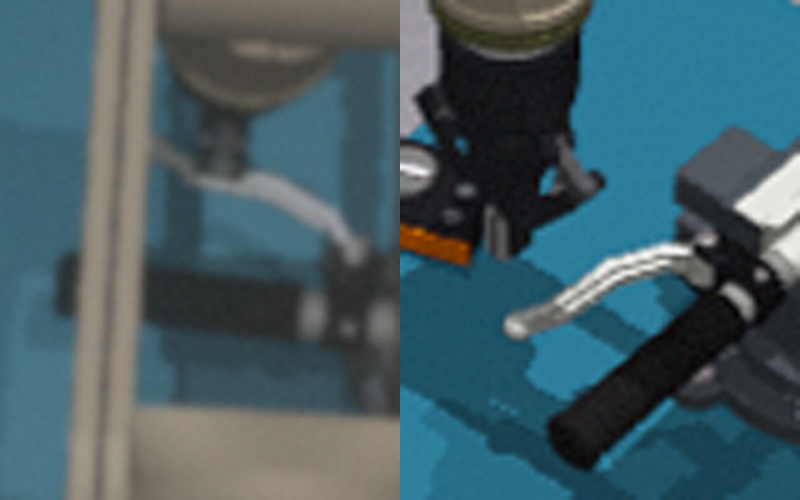

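Left (top camera): the shut fingers are just in front of the blade, at panel px (222,150). Right (side camera): they stand clear in front of it, at panel (500,250). An outer knuckle juts towards the bar at panel (600,182), so I need its height to check it clears the grip.

Run:
```python
from fit import *
from scipy.optimize import least_squares
S=sense();p=S["tool_pos"];a=np.radians(-8.08);n=np.array([np.cos(a),np.sin(a),0]);t=np.array([-n[1],n[0],0])
for px in([234.9+200/5,109.9+182/5],[234.9+197/5,109.9+190/5],[234.9+110/5,109.9+255/5]):
  for w in(-11,0,11):
    s=least_squares(lambda v:proj("side",p+w*t-v[0]*n+[0,0,v[1]])-px,[30,50]);print(w,s.x.round(1))
```

```text
-11 [ 62.9 110.5]
0 [ 71.9 124.5]
11 [ 80.8 138.6]
-11 [ 61.2 103.2]
0 [ 70.2 117.4]
11 [ 79.1 131.6]
-11 [-1.7  5.1]
0 [ 8.3 21.1]
11 [18.4 37. ]
```

Knuckle is about 60 mm out and more than 100 mm above the tip, so z is about 230, well above the grip top at 159. Approaching now.

Call:
{"method": "servo_tool", "body": {
  "motion": [
    [0, 0, -5, 0, 0.004, 0, 0],
    [0, 0, -8, 0, 0, 0, 0],
    [0, -1, -6, 1, 0, 0, 0],
    [0, 0, -4, 0, 0, 0, 0],
    [0, 0, -2, 0, 0, 0, 0],
    [0, 0, 0, 0, 0, 0, 0]
  ]
}}

```text
time: 5.3
tool_pos: [582.2, 5.1, 129.7]
tcp_rot: [179.8, -0.0, 81.9]
ft_force: [0.0, -0.2, -0.4]
finger_gap: 0.2
```

```bash
python3 d.py 14.5 0 128 0
```

```text
t 5.3 pos [582.2   5.1 129.7] [ 1.7979e+02 -5.0000e-02  8.1930e+01] F [ 0.04 -0.15 -0.4 ] gap 0.2 target [576.4   5.7]
bar-frame rel pivot [60.3 80.2]
tool shift [-0.2 -5.8  1.7] turn [ 0.0037 -0.0008  0.0002]
```

Call:
{"method": "servo_tool", "body": {
  "motion": [
    [0, 0, -2, 1, 0.003, 0, 0],
    [0, 0, -2, 1, 0, 0, 0],
    [0, 0, -1, 0, 0, 0, 0]
  ]
}}

```text
time: 5.6
tool_pos: [577.2, 5.8, 127.8]
tcp_rot: [179.9, -0.0, 81.9]
ft_force: [-0.2, 0.2, -0.4]
finger_gap: -0.1
```

Call:
{"method": "servo_tool", "body": {
  "motion": [
    [0, 0, -1, 0, 0, 0, 0],
    [0, 0, -1, 0, 0, 0, 0]
  ]
}}

```text
time: 5.8
tool_pos: [575.1, 6.1, 127.6]
tcp_rot: [180.0, -0.0, 81.9]
ft_force: [-0.6, 0.6, -0.1]
finger_gap: -0.5
```

Call:
{"method": "servo_tool", "body": {
  "motion": [
    [0, 0, -1, 0, 0, 0, 0],
    [0, 0, -1, 0, 0, 0, 0]
  ]
}}

```text
time: 6.0
tool_pos: [573.0, 6.4, 127.6]
tcp_rot: [180.0, -0.0, 81.9]
ft_force: [0.3, -0.3, -0.4]
finger_gap: -0.1
```

```bash
python3 d.py 14.5 0 128 0
```

```text
t 6.0 pos [573.    6.4 127.6] [ 1.7995e+02 -5.0000e-02  8.1920e+01] F [ 0.34 -0.28 -0.38] gap -0.1 target [576.4   5.7]
bar-frame rel pivot [51.  80.1]
tool shift [-0.1  3.5 -0.4] turn [ 0.0008 -0.0008  0.0001]
```

Call:
{"method": "servo_tool", "body": {
  "motion": [
    [0, 0, -1, 0, 0, 0, 0],
    [0, 0, -1, 0, 0, 0, 0]
  ]
}}

```text
time: 6.2
tool_pos: [570.9, 6.7, 127.6]
tcp_rot: [180.0, -0.0, 81.9]
ft_force: [-0.4, -0.3, -1.0]
finger_gap: -0.4
```

Call:
{"method": "servo_tool", "body": {
  "motion": [
    [0, 0, -1, 0, 0, 0, 0],
    [0, 0, -1, 0, 0, 0, 0]
  ]
}}

```text
time: 6.4
tool_pos: [568.7, 7.0, 127.6]
tcp_rot: [179.9, -0.0, 81.9]
ft_force: [0.0, 0.3, 0.0]
finger_gap: 0.3
```

Call:
{"method": "servo_tool", "body": {
  "motion": [
    [0, 0, -1, 0, 0, 0, 0],
    [0, 0, -1, 0, 0, 0, 0]
  ]
}}

```text
time: 6.6
tool_pos: [566.6, 7.3, 127.6]
tcp_rot: [179.9, -0.0, 81.9]
ft_force: [0.1, -0.5, 0.1]
finger_gap: 0.2
```

No force yet with the TCP only about 5 mm ahead of the supposed face, so I'll look before going on.

Run:
```python
from bench import *
import cv2,numpy as np
f=lambda i:cv2.resize(i,None,fx=5,fy=5,interpolation=cv2.INTER_CUBIC)
a=snapshot("top")[160:260,230:310];b=snapshot("side")[110:210,235:315]
cv2.imwrite("pics/c3.png",np.hstack([f(a),f(b)]));s=sense();print(s["ft_force"],s["wrist_torque"],s["tool_pos"])
```

```text
[ 0.28093619 -0.14226013  0.27213326] [ 0.02568694 -0.03055498  0.02863626] [566.55391178   7.3301159  127.64273893]
```

View pics/c3.png

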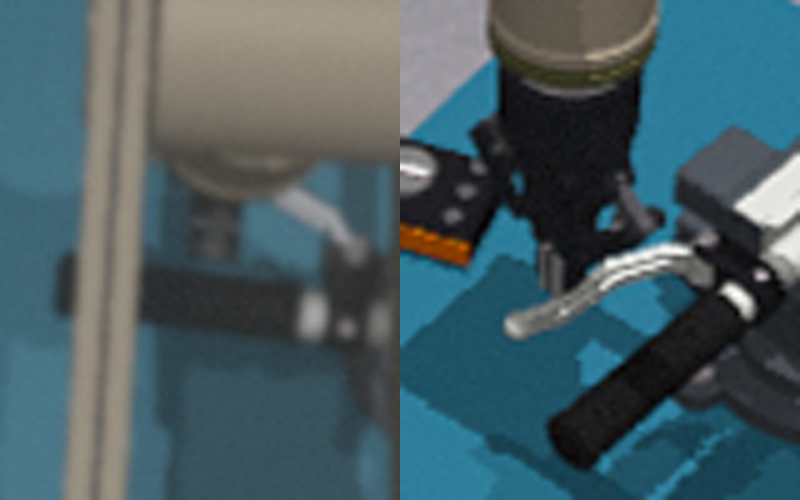

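```bash
python3 - <<'E'
from fit import *
p=sense()["tool_pos"];a=np.radians(-8.08);n=np.array([np.cos(a),np.sin(a),0]);t=np.array([-n[1],n[0],0])
v=[462.623,-166.019,141.25,-.141,106.06];d=pts(v)
for k,X in dict(tcp=p,tcpL=p+11*t,tcpR=p-11*t,up30L=p+11*t+[0,0,20],back=p-7*n+11*t,bf=d["bf"],bftop=d["bf"]+[0,0,8],ball=d["ball"]).items():
    for c,o,x in(("top",(230,160),0),("side",(235,110),400)):
        q=proj(c,X);print(k,c,((q-o+.1)*5+[x,0]).round(0),end=" ")
    print()
E
cat > z.py <<'E'
from bench import *
import cv2,sys,numpy as np
f=lambda i:cv2.resize(i,None,fx=13,fy=13,interpolation=cv2.INTER_CUBIC)
b=snapshot("side")[140:185,250:310];cv2.imwrite(sys.argv[1],f(np.clip(b*1.6,0,255).astype("uint8")))
E
python3 z.py pics/z1.png
```

```text
tcp top [212. 161.] tcp side [553. 309.] 
tcpL top [192. 159.] tcpL side [540. 319.] 
tcpR top [232. 164.] tcpR side [566. 299.] 
up30L top [194. 154.] up30L side [541. 296.] 
back top [191. 171.] back side [549. 326.] 
bf top [213. 166.] bf side [560. 297.] 
bftop top [214. 164.] bftop side [560. 288.] 
ball top [156. 150.] ball side [515. 323.]
```

View pics/z1.png

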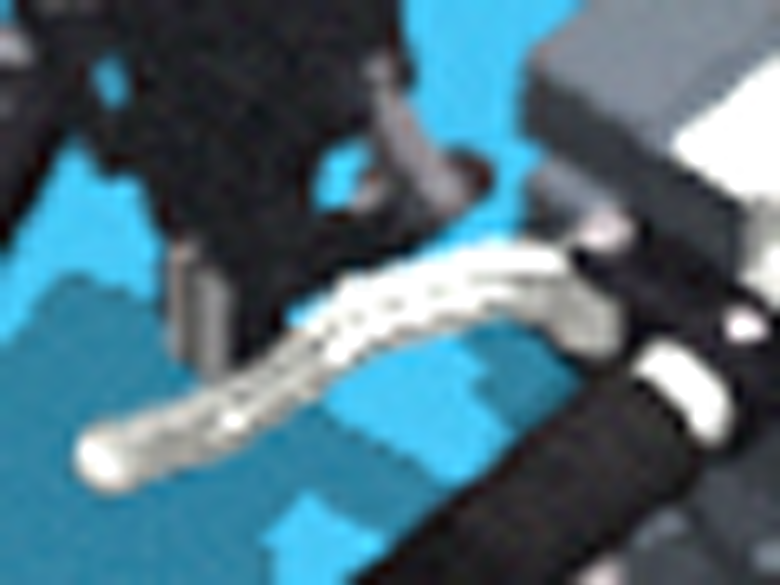

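Zoom: the fingertips are just in front of the blade and touch nothing yet, but their lower end looks higher than predicted. I'll overlay the predicted tip on the earlier clear view (c2) to check.

Run:
```python
from fit import *
import cv2
i=cv2.imread("pics/c2.png")[130:330,400:600];i=cv2.resize(np.clip(i*1.7,0,255).astype("uint8"),None,fx=3,fy=3)
p=np.array([608.4,2.6,128.5]);a=np.radians(-8.08);n=np.array([np.cos(a),np.sin(a),0]);t=np.array([-n[1],n[0],0])
def q(X): u=((proj("side",X)-[235,110]+.1)*5-[0,130])*3; return tuple(int(k) for k in u)
for h,c in((0,(0,0,255)),(20,(0,255,0)),(40,(255,0,255))):
    b=[q(p+[0,0,h]+s*11*t+e*7*n) for s,e in((1,1),(1,-1),(-1,-1),(-1,1))]
    cv2.polylines(i,[np.array(b)],True,c,1); cv2.circle(i,b[0],3,c,1)
cv2.imwrite("pics/o.png",i)
```

```text
(no output)
```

View pics/o.png

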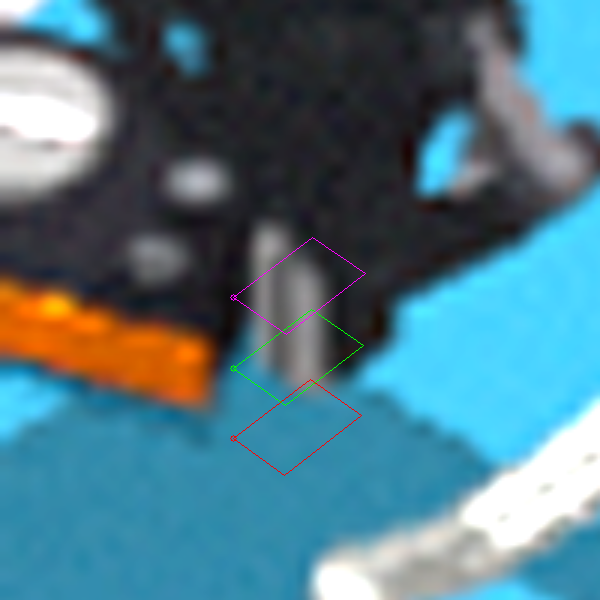

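The visible shut fingertips sit about 20 mm higher than the red predicted outline (red bottom corner at (284,474), seen at (315,392)). So they may be passing over the blade's top edge. I'll back off, lower 22 mm, and look again. Whichever height is right, that stays clear of everything below and puts more finger across the blade.

Call:
{"method": "servo_tool", "body": {
  "motion": [
    [0, 0, 4, 0, 0, 0, 0],
    [0, 0, 8, 0, 0, 0, 0],
    [0, 0, 9, 0, 0, 0, 0],
    [0, 0, 4, 0, 0, 0, 0],
    [0, 0, 2, 6, 0, 0, 0],
    [0, 0, 0, 9, 0, 0, 0],
    [0, 0, 0, 6, 0, 0, 0],
    [0, 0, 0, 0, 0, 0, 0]
  ]
}}

```text
time: 7.55
tool_pos: [596.0, 3.0, 103.9]
tcp_rot: [180.0, -0.0, 81.9]
ft_force: [-0.8, 0.3, 0.2]
finger_gap: -0.1
```

```bash
cat > o.py <<'E'
from fit import *
import cv2,sys
from bench import *
im={n:snapshot(n) for n in("side","top")}
S=sense();p=S["tool_pos"];print(p.round(1),S["tcp_rot"].round(2),S["ft_force"].round(2),S["finger_gap"],hold_point_z)
a=np.radians(S["tcp_rot"][2]-90);n=np.array([np.cos(a),np.sin(a),0]);t=np.array([-n[1],n[0],0]);out=[]
for c,o in(("side",(245,130)),("top",(235,150))):
    k=8;i=im[c][o[1]:o[1]+62,o[0]:o[0]+48];i=cv2.resize(np.clip(i*1.7,0,255).astype("uint8"),None,fx=k,fy=k,interpolation=cv2.INTER_CUBIC)
    q=lambda X:tuple(int(v) for v in (proj(c,X)-o+.5)*k)
    for h,col in((0,(0,0,255)),(20,(0,255,0))):
        cv2.polylines(i,[np.array([q(p+[0,0,h]+s*11*t+e*9*n) for s,e in((1,1),(1,-1),(-1,-1),(-1,1))])],True,col,1)
    out.append(i)
cv2.imwrite(sys.argv[1],np.hstack(out))
E
python3 o.py pics/o2.png
```

```text
[596.5   3.  105. ] [ 1.7992e+02 -5.0000e-02  8.1920e+01] [-0.32  0.98  0.39] -0.0766206432015348 18.700000000000003
```

View pics/o2.png

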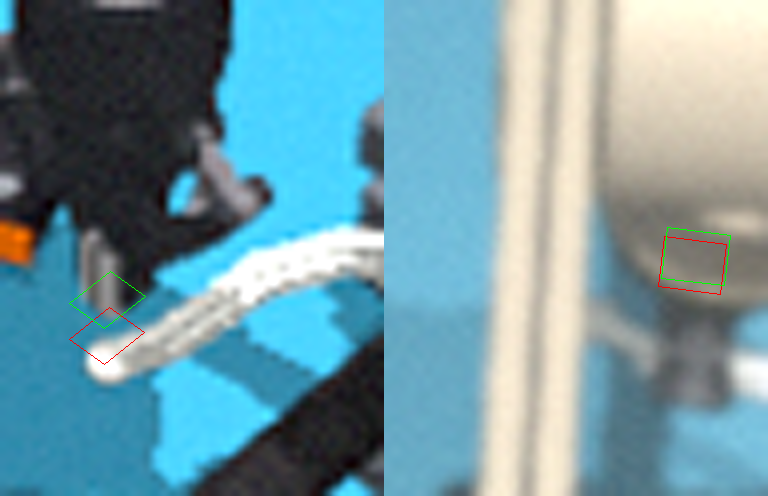

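The knuckle in the top view confirms the sideways position. The side view puts the real tip near z≈127 at this reported 105, which spans the blade. Approaching again at this height.

Call:
{"method": "servo_tool", "body": {
  "motion": [
    [0, 1, -4, 0, 0, 0, 0],
    [0, 0, -6, 0, 0, 0, 0],
    [0, 0, -4, 0, 0, 0, 0],
    [0, 0, -2, 0, 0, 0, 0],
    [0, 0, 0, 0, 0, 0, 0]
  ]
}}

```text
time: 8.15
tool_pos: [579.6, 6.7, 106.4]
tcp_rot: [179.8, -0.1, 81.9]
ft_force: [0.6, 0.0, -1.1]
finger_gap: -0.4
```

Call:
{"method": "servo_tool", "body": {
  "motion": [
    [0, 0, -1, 0, 0, 0, 0],
    [0, 0, -1, 0, 0, 0, 0]
  ]
}}

```text
time: 8.35
tool_pos: [578.5, 6.9, 106.9]
tcp_rot: [179.7, -0.1, 81.9]
ft_force: [4.5, -0.5, -2.5]
finger_gap: 0.4
```

Call:
{"method": "servo_tool", "body": {
  "motion": [
    [0, 0, -1, 0, 0, 0, 0],
    [0, 0, -1, 0, 0, 0, 0]
  ]
}}

```text
time: 8.55
tool_pos: [577.6, 7.3, 107.2]
tcp_rot: [179.5, -0.1, 81.9]
ft_force: [4.3, 1.6, -2.6]
finger_gap: 0.3
```

Call:
{"method": "servo_tool", "body": {
  "motion": [
    [0, 0, -1, 0, 0, 0, 0],
    [0, 0, -1, 0, 0, 0, 0]
  ]
}}

```text
time: 8.75
tool_pos: [576.3, 7.9, 107.4]
tcp_rot: [179.4, -0.1, 81.9]
ft_force: [5.2, 1.0, -2.3]
finger_gap: 0.5
```

Contact: +4.5 N along x with the TCP about 17 mm ahead of the face, which matches the 14.5 mm half-thickness plus calibration error. Now I press along the lever's arc and turn with the blade.

Call:
{"method": "servo_tool", "body": {
  "motion": [
    [0, 1.1, -1.6, 0.5, 0.005, 0, -0.02],
    [0, 1.1, -1.6, 0.5, 0.003, 0, -0.02],
    [0, 1.1, -1.6, 0.3, 0.002, 0, -0.02],
    [0, 1.1, -1.6, 0.3, 0.002, 0, -0.02]
  ]
}}

```text
time: 9.15
tool_pos: [571.4, 12.0, 107.1]
tcp_rot: [180.0, -0.0, 86.8]
ft_force: [4.2, -1.9, -0.3]
finger_gap: -0.1
```

```bash
for th in 0.06 0.1; do python3 d.py 17 0 106 $th; done
```

```text
t 9.15 pos [571.4  12.  107.1] [ 1.7999e+02 -4.0000e-02  8.6810e+01] F [ 4.16 -1.92 -0.31] gap -0.1 target [574.5   9.3]
bar-frame rel pivot [48.7 85.5]
tool shift [-2.5  3.2  1.1] turn [ 0.0002 -0.0007  0.0253]
t 9.15 pos [571.4  12.  107.1] [ 1.7999e+02 -4.0000e-02  8.6810e+01] F [ 4.16 -1.92 -0.31] gap -0.1 target [571.4  11.8]
bar-frame rel pivot [48.7 85.5]
tool shift [-0.2  0.   1.1] turn [ 0.0002 -0.0007 -0.0147]
```

Tracking well: θ≈0.10, force 4.5 N.

Call:
{"method": "servo_tool", "body": {
  "motion": [
    [0, 1.1, -1.6, 0.4, 0, 0, -0.023],
    [0, 1.1, -1.6, 0.4, 0, 0, -0.023],
    [0, 1.1, -1.6, 0.3, 0, 0, -0.022],
    [0, 1.1, -1.6, 0.3, 0.001, 0, -0.022],
    [0, 1.1, -1.6, 0.3, 0.001, 0, -0.022],
    [0, 1.1, -1.6, 0.3, 0.001, 0, -0.022]
  ]
}}

```text
time: 9.75
tool_pos: [564.1, 17.8, 107.2]
tcp_rot: [179.8, 0.1, 95.2]
ft_force: [6.0, -1.4, -0.7]
finger_gap: 0.1
```

```bash
python3 d.py 17 0 106 0.22
```

```text
t 9.75 pos [564.1  17.8 107.2] [1.798e+02 1.200e-01 9.515e+01] F [ 6.04 -1.36 -0.68] gap 0.1 target [561.7  18.4]
bar-frame rel pivot [40.6 90.2]
tool shift [ 0.9 -2.3  1.2] turn [0.0035 0.0021 0.0109]
```

Call:
{"method": "servo_tool", "body": {
  "motion": [
    [0, 1.0, -1.8, 0.4, 0.003, 0, -0.008],
    [0, 0.9, -1.8, 0.4, 0, 0, -0.01],
    [0, 0.8, -1.8, 0.4, 0, 0, -0.012]
  ]
}}

```text
time: 10.05
tool_pos: [560.5, 19.7, 107.3]
tcp_rot: [179.7, 0.2, 97.1]
ft_force: [8.2, -0.7, -0.9]
finger_gap: 0.0
```

Call:
{"method": "servo_tool", "body": {
  "motion": [
    [0, 0.7, -1.5, 0.3, 0.002, 0, -0.014],
    [0, 0.7, -1.5, 0.3, 0.002, 0, -0.014]
  ]
}}

```text
time: 10.25
tool_pos: [558.7, 20.7, 107.4]
tcp_rot: [179.7, 0.3, 98.9]
ft_force: [8.1, -0.4, -1.7]
finger_gap: -0.1
```

```bash
python3 d.py 17 0 106 0.28
```

```text
t 10.25 pos [558.7  20.7 107.4] [179.71   0.25  98.93] F [ 8.12 -0.41 -1.66] gap -0.1 target [556.6  21.3]
bar-frame rel pivot [34.9 92.4]
tool shift [ 0.9 -2.   1.3] turn [0.005  0.0044 0.0168]
```

Call:
{"method": "servo_tool", "body": {
  "motion": [
    [0, 0.8, -1.8, 0.4, 0.003, 0.002, -0.005],
    [0, 0.7, -1.8, 0.4, 0.002, 0.002, -0.008]
  ]
}}

```text
time: 10.45
tool_pos: [556.6, 21.7, 107.3]
tcp_rot: [179.8, 0.1, 99.8]
ft_force: [9.1, -1.5, -1.6]
finger_gap: -0.1
```

Call:
{"method": "servo_tool", "body": {
  "motion": [
    [0, 0.6, -1.6, 0.4, 0.002, 0, -0.01],
    [0, 0.6, -1.6, 0.4, 0.002, 0, -0.01]
  ]
}}

```text
time: 10.65
tool_pos: [555.2, 22.5, 107.3]
tcp_rot: [179.7, 0.1, 101.1]
ft_force: [9.1, -1.2, -1.1]
finger_gap: -0.0
```

```bash
python3 d.py 17 0 106 0.31
```

```text
t 10.65 pos [555.2  22.5 107.3] [1.7974e+02 1.2000e-01 1.0115e+02] F [ 9.13 -1.2  -1.06] gap -0.0 target [553.9  22.6]
bar-frame rel pivot [31.1 93.6]
tool shift [ 0.4 -1.2  1.3] turn [0.0046 0.0021 0.0256]
```

Call:
{"method": "servo_tool", "body": {
  "motion": [
    [0, 0.3, -1.6, 0.4, 0.004, 0, 0.005],
    [0, 0.3, -1.6, 0.4, 0.002, 0, 0.003]
  ]
}}

```text
time: 10.85
tool_pos: [553.9, 22.8, 107.3]
tcp_rot: [179.8, 0.2, 100.8]
ft_force: [8.7, 0.2, -1.7]
finger_gap: 0.3
```

Call:
{"method": "servo_tool", "body": {
  "motion": [
    [0, 0.3, -1.6, 0.4, 0.003, 0, 0.003]
  ]
}}

```text
time: 10.95
tool_pos: [553.3, 22.9, 107.3]
tcp_rot: [179.8, 0.2, 100.7]
ft_force: [8.8, -0.8, -2.6]
finger_gap: 0.1
```

Call:
{"method": "servo_tool", "body": {
  "motion": [
    [0, 0.2, -1.6, 0.4, 0.002, 0, 0]
  ]
}}

```text
time: 11.05
tool_pos: [552.8, 23.0, 107.3]
tcp_rot: [179.8, 0.2, 100.8]
ft_force: [9.0, 0.6, -2.0]
finger_gap: 0.3
```

Call:
{"method": "servo_tool", "body": {
  "motion": [
    [0, 0.2, -1.8, 0.4, 0.002, 0, 0]
  ]
}}

```text
time: 11.15
tool_pos: [552.4, 23.1, 107.5]
tcp_rot: [179.7, 0.2, 100.8]
ft_force: [13.7, -0.1, -3.7]
finger_gap: -0.2
```

Call:
{"method": "servo_tool", "body": {
  "motion": [
    [0, 0.2, -1.8, 0.4, 0.002, 0, 0]
  ]
}}

```text
time: 11.25
tool_pos: [552.5, 23.1, 107.6]
tcp_rot: [179.6, 0.3, 100.9]
ft_force: [14.1, -0.7, -6.0]
finger_gap: 0.1
```

Call:
{"method": "servo_tool", "body": {
  "motion": [
    [0, 0.2, -1.8, 0.4, 0.002, 0, 0]
  ]
}}

```text
time: 11.35
tool_pos: [552.6, 23.1, 107.6]
tcp_rot: [179.5, 0.3, 100.9]
ft_force: [13.8, 0.3, -5.8]
finger_gap: 0.1
```

The force jumped to 14 N and motion has stopped, so the lever is at its stop. Holding with the same gentle push.

Call:
{"method": "servo_tool", "body": {
  "motion": [
    [0, 0.1, -2.1, 0.7, 0.003, 0, 0],
    [0, 0.1, -2.1, 0.7, 0.003, 0, 0],
    [0, 0.1, -2.1, 0.7, 0.003, 0, 0],
    [0, 0.1, -2.1, 0.7, 0.003, 0, 0],
    [0, 0.1, -2.1, 0.7, 0.003, 0, 0]
  ]
}}

```text
time: 11.85
tool_pos: [552.9, 23.1, 107.7]
tcp_rot: [178.9, 0.5, 101.2]
ft_force: [14.6, 0.6, -5.1]
finger_gap: 0.3
```

```bash
python3 d.py 17 0 106 0.32; python3 z.py pics/z2.png
```

```text
t 11.85 pos [552.9  23.1 107.7] [178.92   0.46 101.24] F [14.57  0.65 -5.13] gap 0.3 target [553.   23.1]
bar-frame rel pivot [28.8 93.9]
tool shift [-0.1  0.1  1.7] turn [0.019  0.0078 0.0172]
```

View pics/z2.png

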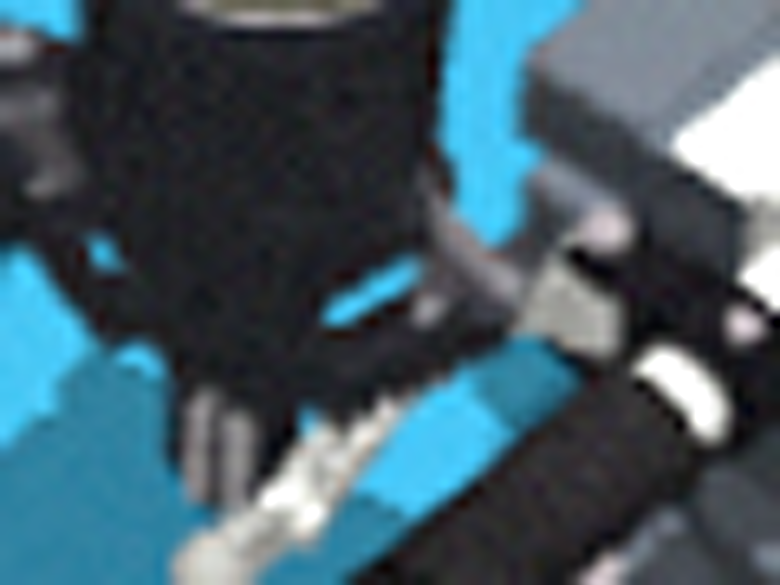

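z2 shows the blade swung in with its ball at (210,560), a clear gap to the grip, and the fingers in front. The TCP matches the computed stop pose (θ=0.32) to 0.1 mm. Continuing the hold.

Call:
{"method": "servo_tool", "body": {
  "motion": [
    [0, 0.1, -2.1, 0.7, 0.006, 0.001, 0],
    [0, 0.1, -2.1, 0.7, 0.006, 0.001, 0],
    [0, 0.1, -2.1, 0.7, 0.006, 0.001, 0],
    [0, 0.1, -2.1, 0.7, 0.006, 0.001, 0],
    [0, 0.1, -2.1, 0.7, 0.006, 0.001, 0.001],
    [0, 0.1, -2.1, 0.7, 0.006, 0.001, 0.001],
    [0, 0.1, -2.1, 0.7, 0.006, 0.001, 0.001],
    [0, 0.1, -2.1, 0.7, 0.006, 0.001, 0.001]
  ]
}}

```text
time: 12.7
tool_pos: [552.5, 23.2, 107.5]
tcp_rot: [179.6, 0.2, 101.5]
ft_force: [13.0, 0.5, -4.1]
finger_gap: 0.1
```

```bash
python3 d.py 17 0 106 0.32
```

```text
t 12.7 pos [552.5  23.2 107.5] [179.58   0.21 101.5 ] F [13.05  0.45 -4.1 ] gap 0.1 target [553.   23.1]
bar-frame rel pivot [28.4 94. ]
tool shift [-0.2  0.5  1.5] turn [0.0074 0.0037 0.0218]
```

Call:
{"method": "servo_tool", "body": {
  "motion": [
    [0, 0.1, -2.4, 0.7, 0.004, 0.001, 0.001],
    [0, 0.1, -2.4, 0.7, 0.004, 0, 0.001],
    [0, 0.1, -2.4, 0.7, 0.004, 0, 0.001],
    [0, 0.1, -2.4, 0.7, 0.004, 0, 0.001],
    [0, 0.1, -2.4, 0.7, 0.004, 0, 0.001],
    [0, 0.1, -2.4, 0.7, 0.004, 0, 0.001],
    [0, 0.1, -2.4, 0.7, 0.004, 0, 0.001],
    [0, 0.1, -2.4, 0.7, 0.004, 0, 0.001]
  ]
}}

```text
time: 13.5
tool_pos: [552.9, 23.2, 107.7]
tcp_rot: [178.9, 0.4, 101.5]
ft_force: [16.0, 0.6, -5.7]
finger_gap: -0.5
```

Call:
{"method": "servo_tool", "body": {
  "motion": [
    [0, 0.1, -2.4, 0.7, 0.005, 0, 0.001],
    [0, 0.1, -2.4, 0.7, 0.005, 0, 0.001],
    [0, 0.1, -2.4, 0.7, 0.005, 0, 0.001],
    [0, 0.1, -2.4, 0.7, 0.005, 0, 0.001],
    [0, 0.1, -2.4, 0.7, 0.005, 0, 0.001],
    [0, 0.1, -2.4, 0.7, 0.005, 0, 0.001],
    [0, 0.1, -2.4, 0.7, 0.005, 0, 0.001],
    [0, 0.1, -2.4, 0.7, 0.005, 0, 0.001]
  ]
}}

```text
time: 14.3
tool_pos: [553.0, 23.1, 107.8]
tcp_rot: [178.7, 0.7, 101.5]
ft_force: [15.5, 1.8, -5.3]
finger_gap: -0.2
```

```bash
python3 d.py 17 0 106 0.32
```

```text
t 14.3 pos [553.   23.1 107.8] [178.74   0.68 101.51] F [15.53  1.8  -5.3 ] gap -0.2 target [553.   23.1]
bar-frame rel pivot [28.9 93.9]
tool shift [ 0.  -0.   1.8] turn [0.0221 0.0117 0.0221]
```

Held firmly for 3.1 s at 13–16 N. Now easing out along the arc.

Call:
{"method": "servo_tool", "body": {
  "motion": [
    [0, -0.4, -0.6, 0.3, 0.004, 0.002, 0.012],
    [0, -0.5, 0, 0.2, 0.003, 0.002, 0.012],
    [0, -0.7, 0.6, 0.2, 0.002, 0.002, 0.015],
    [0, -0.8, 0.8, 0.2, 0.002, 0.001, 0.015]
  ]
}}

```text
time: 14.7
tool_pos: [557.7, 21.2, 107.6]
tcp_rot: [178.9, 0.3, 98.6]
ft_force: [7.1, -1.0, -1.0]
finger_gap: -0.2
```

```bash
python3 d.py 17 0 107 0.28
```

```text
t 14.7 pos [557.7  21.2 107.6] [178.91   0.29  98.58] F [ 7.09 -1.03 -0.97] gap -0.2 target [556.6  21.3]
bar-frame rel pivot [33.8 92.7]
tool shift [ 0.3 -1.1  0.6] turn [0.0191 0.005  0.0109]
```

Call:
{"method": "servo_tool", "body": {
  "motion": [
    [0, -0.8, 0.9, 0.2, 0.004, 0.002, 0.018],
    [0, -0.8, 0.9, 0.2, 0.003, 0.001, 0.018],
    [0, -0.8, 0.9, 0.2, 0.003, 0, 0.018],
    [0, -0.9, 0.9, 0.2, 0.003, 0, 0.018],
    [0, -0.9, 0.9, 0.2, 0.002, 0, 0.018]
  ]
}}

```text
time: 15.2
tool_pos: [565.4, 16.9, 107.4]
tcp_rot: [179.5, 0.2, 93.5]
ft_force: [6.1, -1.1, -1.0]
finger_gap: 0.0
```

```bash
python3 d.py 17 0 107 0.18
```

```text
t 15.2 pos [565.4  16.9 107.4] [1.7946e+02 1.5000e-01 9.3510e+01] F [ 6.14 -1.15 -1.04] gap 0.0 target [565.   16.4]
bar-frame rel pivot [42.  89.4]
tool shift [-0.5 -0.4  0.4] turn [0.0095 0.0025 0.0223]
```

Call:
{"method": "servo_tool", "body": {
  "motion": [
    [0, -1.0, 1.0, 0.2, 0.003, 0.001, 0.022],
    [0, -1.0, 1.0, 0.2, 0.002, 0, 0.022],
    [0, -1.0, 0.9, 0.1, 0.002, 0, 0.022],
    [0, -1.0, 0.9, 0.1, 0.001, 0, 0.022],
    [0, -1.0, 0.9, 0.1, 0.001, 0, 0.02]
  ]
}}

```text
time: 15.7
tool_pos: [571.6, 12.0, 107.2]
tcp_rot: [179.8, 0.1, 87.4]
ft_force: [5.1, -0.1, -0.5]
finger_gap: 0.4
```

```bash
python3 d.py 17 0 107 0.08
```

```text
t 15.7 pos [571.6  12.  107.2] [1.7981e+02 7.0000e-02 8.7360e+01] F [ 5.12 -0.14 -0.51] gap 0.4 target [573.   10.6]
bar-frame rel pivot [48.9 85.5]
tool shift [-1.4  1.4  0.2] turn [0.0034 0.0011 0.015 ]
```

Call:
{"method": "servo_tool", "body": {
  "motion": [
    [0, -1.1, 1.0, 0.1, 0.001, 0, 0.02],
    [0, -1.1, 1.0, 0.1, 0.001, 0, 0.02],
    [0, -1.1, 0.9, 0.1, 0.001, 0, 0.02],
    [0, -1.1, 0.8, 0.1, 0, 0, 0.02]
  ]
}}

```text
time: 16.1
tool_pos: [575.6, 8.2, 107.2]
tcp_rot: [179.9, -0.0, 82.6]
ft_force: [3.8, 2.5, -0.3]
finger_gap: 0.3
```

Call:
{"method": "servo_tool", "body": {
  "motion": [
    [0, -0.7, 0.7, 0, 0, 0, 0.01],
    [0, -0.5, 0.7, 0, 0, 0, 0.005]
  ]
}}

```text
time: 16.3
tool_pos: [576.9, 7.2, 107.2]
tcp_rot: [179.9, -0.1, 81.7]
ft_force: [4.2, 0.3, 0.5]
finger_gap: 0.2
```

```bash
python3 d.py 17 0 107 0.0
```

```text
t 16.3 pos [576.9   7.2 107.2] [ 1.7995e+02 -8.0000e-02  8.1700e+01] F [4.2  0.32 0.5 ] gap 0.2 target [578.9   5.4]
bar-frame rel pivot [54.8 81.5]
tool shift [-1.5  2.2  0.2] turn [ 0.0009 -0.0013 -0.0038]
```

Still in contact at 4 N with about 2–3 mm left. Easing slowly to zero.

Call:
{"method": "servo_tool", "body": {
  "motion": [
    [0, -0.2, 0.5, 0, 0, 0, -0.002],
    [0, -0.2, 0.5, 0, 0, 0, 0],
    [0, 0, 0.5, 0, 0, 0, 0]
  ]
}}

```text
time: 16.6
tool_pos: [578.1, 6.6, 107.1]
tcp_rot: [180.0, -0.1, 81.8]
ft_force: [2.7, -0.8, 2.0]
finger_gap: -0.2
```

Call:
{"method": "servo_tool", "body": {
  "motion": [
    [0, 0, 0.6, 0, 0, 0, 0],
    [0, 0, 0.6, 0, 0, 0, 0],
    [0, 0, 0.8, 0, 0, 0, 0]
  ]
}}

```text
time: 16.9
tool_pos: [578.8, 6.1, 106.5]
tcp_rot: [-179.8, -0.0, 81.9]
ft_force: [0.2, -0.3, -0.2]
finger_gap: 0.5
```

Call:
{"method": "servo_tool", "body": {
  "motion": [
    [0, 0, 1, 0, 0, 0, 0],
    [0, 0, 2, 0, 0, 0, 0],
    [0, 0, 4, 0, 0, 0, 0],
    [0, 0, 8, 0, 0, 0, 0],
    [0, 0, 12, 0, 0, 0, 0],
    [0, 0, 12, 0, 0, 0, 0],
    [0, 0, 5, 0, 0, 0, 0],
    [0, 0, 0, 0, 0, 0, 0]
  ]
}}

```text
time: 17.7
tool_pos: [623.7, -0.4, 104.2]
tcp_rot: [-179.5, -0.0, 81.9]
ft_force: [-0.3, -0.2, 0.1]
finger_gap: 0.1
```

```bash
python3 d.py 60 0 107 0.0; python3 z.py pics/z3.png
```

```text
t 17.7 pos [ 6.237e+02 -4.000e-01  1.042e+02] [-1.7955e+02 -1.0000e-02  8.1870e+01] F [-0.33 -0.21  0.06] gap 0.1 target [ 6.215e+02 -6.000e-01]
bar-frame rel pivot [102.2  80.5]
tool shift [-0.5 -2.2 -2.8] turn [-0.0079 -0.0002 -0.001 ]
```

View pics/z3.png

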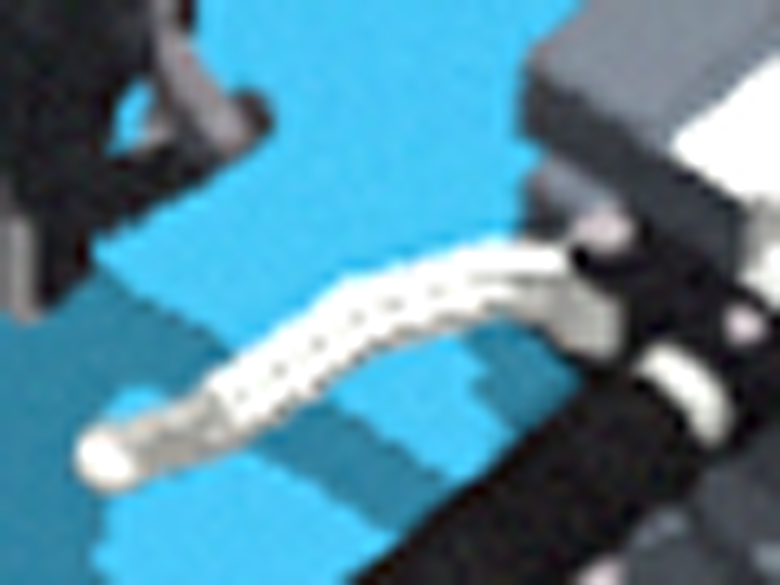

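z3 shows the lever back at its released position (ball at (105,460), the same as before contact), the fingers well clear, and the wrist force about zero. Handing in.

```bash
python3 -c "
from bench import *
print(sense()['qd'].round(2));print(hand_in())"
```

```text
[ 0.04 -0.92  1.22  0.    0.18  0.01]
the job is handed in; nothing more can be done
None
```

The brake lever check is done and handed in at about 18 s of the 42 s allowed. The lever comes up against its stop and still clears the grip.

- **Press:** I pushed with the backs of the shut fingers on the front of the blade, following its arc. At the stop the force jumped from 9 N to 14 N and the tool stopped moving. The tool then matched the computed pose for 0.32 rad to about 0.1 mm.
- **Hold:** it stayed against the stop for about 3.1 s at 13–16 N. The picture taken there shows a clear gap between blade and grip.
- **Release:** I eased it back along the arc over about 2.5 s. The force fell gradually from about 7 N to zero, so it did not snap back.
- **Last checks:** the lever is back at its released position in the picture, the fingers are about 45 mm clear, and the wrist force is about zero. The arm still had a slight settling drift of about 1 °/s when I handed in.

**Mismatch:** the camera showed the fingertips about 20 mm higher than the reported tool position. My first approach made no contact, probably because the fingers passed just above the blade. I backed off, lowered the tool 22 mm and tried again, and contact came as expected. I did not find the cause.

During the hold there was a side force of up to about 6 N along the blade's height, and the tool tilted by about 1°. I did not take a final picture of the loose things on the bench. The fingers stayed well above them, and the force readings showed no contact other than with the lever.

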